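Park the tweezers in the tall crucible

TASK

Lift the long stainless tweezers out of the slotted firebrick and lower them gently, tips down, into the tall white crucible, then let go so that they stand on its floor and lean against the blue-glazed patch of its rim. Do not drop them in; leave the crucible standing upright where it is, and leave the white tiles and the small crucible where they are.

Things in the scene. Friction and masses are not known exactly. Their poses are not given: they have to be found in the camera images.
- tweezers_mid (a point): Half-way point of the rigid stainless tweezers, 200 mm long, about 60 g, standing tips down in the brick (leaning up to 6 degrees). Own z points from the tips (100 mm below) to the joined top end (100 mm above). Section 13 mm (own x) by 12 mm (own y) from 90 mm above the tips up to the top, narrowing to 7 x 10 mm at the tips. Grip either pair of flats, 10 to 20 N.
- tweezers_tip (a point): Lower end of the tweezers, on their axis; same axes as tweezers_mid.
- tweezers_cross (a point): Point on the tweezers' axis 112 mm above the tips, about where they cross the crucible's rim once leaning; same axes.
- brick_hole0 (a point): Centre of the mouth of the slot in the top of the fixed pale brown firebrick holder, 80 x 80 x 60 mm high; the slot is 17 mm square, 50 mm deep. At the start the tips rest on its floor, 10 mm above the table. z up.
- jar: Tall white ceramic crucible, loose, about 0.55 kg, 110 mm high; outer radius 36 mm at the foot and 43 mm at the rim, wall 6 mm (inner radius 37 mm at the rim, 30 mm at the floor), inner floor 8 mm above its underside. Origin at the centre of its underside, z up; own x points to the middle of the blue patch on the rim.
- jar_mark (a point): Middle of the blue-glazed patch on the rim of the tall crucible: 40 mm from the crucible's axis along its own x, at 110 mm height. The patch spans about 35 degrees of the rim to each side and 20 mm downwards.
- tile0: White-glazed square test tile, 50 x 50 x 7 mm, loose, lying on a pale kiln-shelf offcut (15 mm thick) at the far side; origin at the centre of its underside. Not to be moved.
- tile1: White-glazed square test tile, 50 x 50 x 7 mm, loose, lying on a pale kiln-shelf offcut (15 mm thick) at the far side; origin at the centre of its underside. Not to be moved.
- tile2: White-glazed square test tile, 50 x 50 x 7 mm, loose, lying on a pale kiln-shelf offcut (15 mm thick) at the far side; origin at the centre of its underside. Not to be moved.
- tile3: White-glazed square test tile, 50 x 50 x 7 mm, loose, lying on a pale kiln-shelf offcut (15 mm thick) at the far side; origin at the centre of its underside. Not to be moved.
- crucible_mid (a point): Centre of the small white crucible, a loose cup 45 mm high and 54 mm wide, standing on the table. Not to be moved.

How it is judged (in metres and radians):
At the end, for the whole second after the job is handed in: Tweezers tips down on the tall crucible's floor (tips < 25 mm above its underside), leaning 5 to 43 deg, crossing the rim within 21 mm either side of the blue patch's middle and 18 mm or more from the axis; all released, at rest; crucible upright (3 deg), moved < 30 mm (z of tweezers_tip in the frame of jar between 0 and 0.025 m and horizontal distance between tweezers_tip and jar below 0.034 m and x of tweezers_cross in the frame of jar above 0.018 m and y of tweezers_cross in the frame of jar between -0.021 and 0.021 m and angle between tweezers_tip's own z axis and vertical between 0.08 and 0.75 rad and angle between jar's own z axis and vertical below 0.06 rad and distance of jar from where it was at the start of the episode below 0.03 m and linear speed of each of tweezers, jar below 0.02 m/s and angular speed of tweezers below 0.2 rad/s); the robot touches nothing.
It fails at once if the tweezers are dropped into the tall crucible (faster than 0.5 m/s inside it) (horizontal distance between tweezers_tip and jar below 0.036 m and z of tweezers_tip in the frame of jar below 0.1 m and linear speed of tweezers above 0.5 m/s).
It fails at once if the tall crucible is tipped over (more than 17 degrees) (angle between jar's own z axis and vertical above 0.3 rad).
It fails at once if a white tile is moved by more than 20 mm (distance of any of tile0, tile1, tile2, tile3 from where it was at the start of the episode above 0.02 m).
It fails at once if the small crucible is moved by more than 20 mm (distance of crucible_mid from where it was at the start of the episode above 0.02 m).
It also fails if it takes over 40 s, if anything falls off the work surface, if the arm or the gripper's body presses on something with over 40 N, if the wrist force passes 120 N, or if a joint passes its speed limit or range.

ROBOT

A 6-joint arm with a two-finger parallel gripper is mounted at the origin on the work surface. World frame = base frame: x ahead of the robot, y to its left, z up, the work surface at z = 0. Lengths are in m, angles in degrees, forces in N, time in s.
With the tool pointing down it reaches from about 0.35 to 0.875 m from the base axis. Payload 4.2 kg.
Tool frame: the origin (TCP) lies midway between the tips of the shut fingers; the grasp point (between the pads) lies 19 mm behind it; z points along the fingers, x is the direction in which the jaws open and shut, and the axes are right-handed (so a half turn about z gives the same grasp; the last joint's range is limited). The gripper opens to 87 mm and grips with 3 to 60 N. Pads are 19 mm wide; open, the fingers measure 117 mm over their backs; the gripper's body (75 mm by 190 mm) begins 51 mm behind the grasp point.
Start: joints at [-60.298, 22.042, 0.453, 0, -68.411, -14.817], TCP at [0.161, -0.604, 0.19] pointing down, gripper open.
Joint ranges: [-179.83, 179.83], [-69.29, 118.12], [-61.27, 80.66], [-181.25, 117.63], [-171.15, -9.14], [-177.46, 177.46]. Speed limits (degrees/s): [159.86, 159.86, 180, 180, 180, 180].

INTERFACE

Orientations are given as a 3x3 rotation matrix whose columns are the frame's x, y, z axes.
In Python, from station import sense, capture, finish_job, find_in gives the robot as it stands.
- The arm moves only by the shell command python3 -m creep 'ROWS'. ROWS is JSON, a list of rows, each a list of 7 numbers: the shift along the tool's x, y, z in mm, then the turn, a rotation vector about the tool's x, y, z in degrees, then the opening, from 0 (shut) to 1 (fully open). A call has exactly 10 rows; each row shifts and turns the commanded pose from where the row before left it, along the tool's axes as they then stand; what a row does not reach is not made up. A row lasts 1/8 s, in which the tool goes at most 62.5 mm and 10.7 degrees, less where a joint would pass 70% of its speed; a pose out of reach is approached as far as the arm can. A call with a gripper value outside its range is refused whole. The fingers move at their own pace and stop on an object; the grip force is fixed at half the most. Time passes only in rows, so rows that do not move let the fingers close, or fill a call up. It gives the time, the measured TCP pose, the force and the opening at its end, in the units of the state.
- sense(): the state, without advancing time (a new reading comes with each control period).
- capture(name): name is "side" or "top" or "wrist"; returns a dict with "color" (384x512x3 uint8, blue, green, red), "vertical_fov" (degrees; the focal length in pixels is half the picture's height over the tangent of half this angle, whatever the lens; pixels are square), "cx", "cy" (the principal point, pixels), "k1" (the pictures are not rectified: a ray, as slopes to the right and down, at radius r is drawn at 1 + k1 r^2 times it, then the intrinsics apply), "R" (3x3) and "t" (3): a world point X has camera coordinates R X + t. Camera axes: x right, y down, z forward; pixel columns grow to the right and rows downward; lengths in m; the calibration is good to about 2 mm. A picture is of the moment at which its call begins. There is no depth.
- finish_job(): hands the job in, once; it reports no verdict.
Trained networks look in the newest picture that a camera, given by its name, has taken for a name from the list of things; names that differ only in an ending like _2 or _b are one class to them, and where a whole thing is asked for, a point or a joint stands for the part that bears it (a point fixed in the world has none). Each returns a list of dicts, best first, with "p" (0 to 1); they miss things now and then, are a little off and sometimes report something else, mostly with a low value. They report only what shows in the picture. A call takes as long as a camera call.
- find_in(camera, name): "xy" ([column, row] in pixels, amid what is visible of it).
The state is a dict: "time_s": time; "joints": joint angles; "joint_velocities": joint speeds; "effort": joint torques, N m; "tcp_pos": TCP position; "ee_rot": TCP orientation; "wrist_force": force on the tool from outside, world axes, zero at the start; "moment": the same for the moment, N m; "gripper_width": opening from 0.0 (shut) to 1.0 (fully open).
Only numpy, scipy, OpenCV 4.12 (cv2) and the standard library are available. Lean on these libraries where they do the work, as an engineer would, in place of code of your own. Each camera call takes 0.05 s, during which the arm holds its last target. There are 200 camera calls.

## Working session

There is one attempt and no reset: what is moved stays moved. The work goes in short steps, Python scripts to look and compute and a shell command to move; the robot and the scene stay as the last step left them, time stands still between calls to the robot, and variables do not carry over. Pictures are saved under pics/ and viewed, about 8 in all and at most 12, crops included, and the job is handed in when it is done.

```bash
mkdir -p pics; cat > h.py <<'E'
import numpy as np, cv2, json
from station import sense, capture, find_in
def ray(c,uv):
    f=c["color"].shape[0]/2/np.tan(np.radians(c["vertical_fov"])/2)
    d=np.array([(uv[0]-c["cx"])/f,(uv[1]-c["cy"])/f]); s=d.copy()
    for _ in range(20): s=d/(1+c["k1"]*(s@s))
    R=np.array(c["R"]); return -R.T@np.array(c["t"]), R.T@np.array([*s,1])
def atz(c,uv,z):
    o,d=ray(c,uv); return o+d*(z-o[2])/d[2]
def tri(a,b):
    (o1,d1),(o2,d2)=a,b; A=np.c_[d1,-d2]; k=np.linalg.lstsq(A,o2-o1,rcond=None)[0]
    p,q=o1+k[0]*d1,o2+k[1]*d2; return (p+q)/2,np.linalg.norm(p-q)
def proj(c,X):
    p=np.array(c["R"])@np.array(X)+np.array(c["t"]); s=p[:2]/p[2]; f=c["color"].shape[0]/2/np.tan(np.radians(c["vertical_fov"])/2)
    return s*(1+c["k1"]*(s@s))*f+[c["cx"],c["cy"]]
E
python3 - <<'E'
from h import *
np.set_printoptions(precision=4,suppress=True)
C={}
for n in ("side","top"):
    C[n]=capture(n); cv2.imwrite(f"pics/{n}0.png",C[n]["color"])
    print(n,C[n]["vertical_fov"],"cam",ray(C[n],(0,0))[0])
    for o in ("tweezers_mid","tweezers_tip","tweezers_cross","brick_hole0","jar","jar_mark","crucible_mid"):
        print(n,o,[(np.round(r["xy"],1),round(r["p"],2)) for r in find_in(n,o)[:3]])
s=sense();print(s)
E
```

```text
side 57.02171641387995 cam [0.1998 0.3816 0.4699]
side tweezers_mid [(array([337.9, 157.5]), 0.62)]
side tweezers_tip [(array([333.5, 154.8]), 0.98)]
side tweezers_cross [(array([333.3, 157.9]), 0.91)]
side brick_hole0 [(array([328.5, 208. ]), 0.81)]
side jar [(array([178.9, 301.3]), 0.96)]
side jar_mark [(array([162.7, 220.7]), 0.66), (array([173.1, 297.7]), 0.62)]
side crucible_mid [(array([237. , 219.1]), 0.55)]
top 46.86892413957209 cam [0.511  0.0029 1.0158]
top tweezers_mid [(array([330.2, 229.5]), 0.59), (array([317.9, 228.9]), 0.28)]
top tweezers_tip [(array([330. , 226.7]), 0.41)]
top tweezers_cross [(array([330.1, 230.7]), 0.62)]
top brick_hole0 [(array([320.7, 231.7]), 0.55)]
top jar [(array([149. , 236.2]), 0.63)]
top jar_mark [(array([147.1, 234.2]), 0.72), (array([200.7, 144.2]), 0.41), (array([317.4, 228.2]), 0.36)]
top crucible_mid [(array([247.4, 182.7]), 0.98)]
{'time_s': 0.8, 'joints': array([-60.2983,  22.0402,   0.4528,  -0.0006, -68.4128, -14.8165]), 'joint_velocities': array([-0.0366,  0.0028,  0.0472, -0.0241,  0.0068, -0.0373]), 'effort': array([  0.    , -39.0406,  18.7613,   4.2241,   0.0156,  -0.    ]), 'tcp_pos': array([ 0.1606, -0.604 ,  0.1904]), 'ee_rot': array([[-0.2569,  0.9664,  0.    ],
       [ 0.9664,  0.2569,  0.    ],
       [ 0.    ,  0.    , -1.    ]]), 'wrist_force': array([0.0918, 0.1368, 0.3335]), 'moment': array([ 0.0318,  0.0293, -0.0094]), 'gripper_width': 1.0017072691166742}
```

View pics/side0.png

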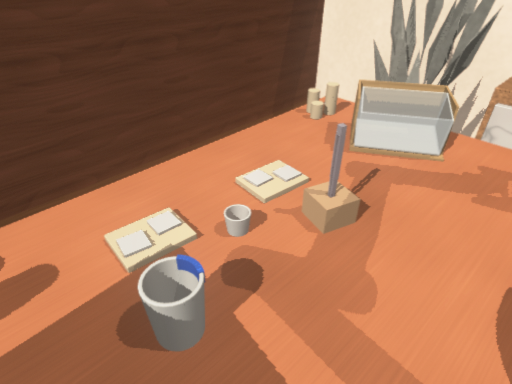

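View pics/top0.png

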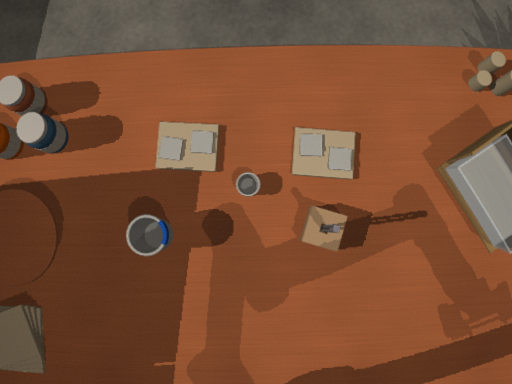

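Side picture: tweezers run from about (342,125) to (333,193) in the brick, the tall crucible is at (178,300) with blue patch at (190,266). In the top picture the jar rim is centred near (148,235) with the blue patch at (165,233), and the tweezers run from (323,229) to (339,229).

```bash
python3 - <<'E'
from h import *
np.set_printoptions(precision=4,suppress=True)
t=cv2.imread("pics/top0.png");s=cv2.imread("pics/side0.png")
def crop(im,x,y,w,h,k): return cv2.resize(im[y:y+h,x:x+w],None,fx=k,fy=k,interpolation=cv2.INTER_CUBIC)
a=np.hstack([crop(t,295,200,60,60,5),crop(t,120,205,60,60,5)])
b=np.hstack([crop(s,300,110,75,125,2.4),crop(s,130,240,90,120,2.5)]); b=cv2.copyMakeBorder(b[:300],0,300-len(b[:300]),0,600-b.shape[1],cv2.BORDER_CONSTANT)
cv2.imwrite("pics/comp1.png",np.vstack([a,b]))
c=capture("top");d=capture("side")
for n,k,x in(("top",c,None),("side",d,None)):
    im=k["color"].astype(int); m=((im[:,:,0]>im[:,:,2]+50)&(im[:,:,0]>90)).astype(np.uint8)
    nn,l,st,ce=cv2.connectedComponentsWithStats(m)
    for i in range(1,nn):
        if st[i,4]>15: print(n,st[i],ce[i],atz(k,ce[i],.11))
print("jar rim centre",atz(c,(148,235.5),.11), "width",atz(c,(128,235),.11),atz(c,(169,235),.11))
print("brick c",atz(c,(324.5,229),.06))
print("tw top",tri(ray(c,(339.5,229)),ray(d,(342,125))))
print("crucible",atz(c,(247.4,184),.045))
E
```

```text
top [158 221   9  24 105] [163.0381 232.1143] [0.5065 0.2018 0.11  ]
side [176 255  28  24 361] [188.8587 264.5734] [0.5057 0.208  0.11  ]
jar rim centre [0.5    0.2336 0.11  ] width [0.5016 0.2762 0.11  ] [0.5003 0.1894 0.11  ]
brick c [ 0.5053 -0.1372  0.06  ]
tw top (array([ 0.508 , -0.1417,  0.2056]), np.float64(0.0061913947022763025))
crucible [0.6082 0.0273 0.045 ]
```

View pics/comp1.png

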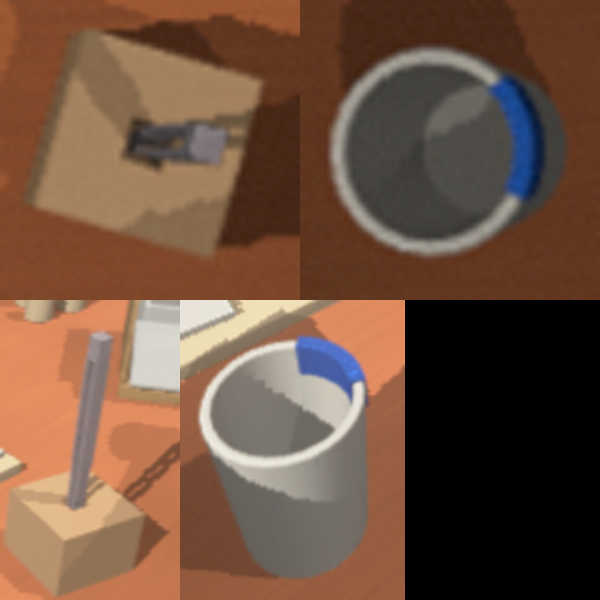

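The crops show the rim centred at about px (147.4,235.2), and the patch spans about -48° to +27° in the image, so its middle faces world (0.18,-0.98). The brick is turned about 15°, with its top centre at px (325.2,228.8). The tweezers' top end is at px (336.6,229) in top and (341.7,125.4) in side. I'll move above the tweezers and check from near.

```bash
python3 -m creep '[[36,45,-13,0,0,-6,1],[36,45,-13,0,0,0,1],[36,45,-13,0,0,0,1],[36,45,-13,0,0,0,1],[36,45,-13,0,0,0,1],[36,45,-13,0,0,0,1],[36,45,-13,0,0,0,1],[36,45,-13,0,0,0,1],[30,35,-13,0,0,0,1],[0,0,0,0,0,0,1]]'
cat > m.py <<'E'
from h import *
np.set_printoptions(precision=4,suppress=True)
s=sense();print(s["time_s"],s["tcp_pos"],s["ee_rot"],s["wrist_force"],s["gripper_width"])
E
python3 - <<'E'
from m import *
w=capture("wrist");cv2.imwrite("pics/w1.png",w["color"])
for o in ("tweezers_mid","brick_hole0"): print(o,find_in("wrist",o)[:2])
c=capture("top");d=capture("side")
print("top",tri(ray(c,(336.6,229)),ray(d,(341.7,125.4))), atz(c,(336.6,229),.209),"brick",atz(c,(325.2,228.8),.06))
X=[0.505,-0.138,.06];print("proj hole",proj(w,X),proj(d,X),"top",proj(w,[.508,-.149,.209]))
E
```

```text
time_s: 2.15
tcp_pos: [0.423, -0.1673, 0.3085]
ee_rot: [[-0.361, 0.933, 0.003], [0.933, 0.361, -0.0], [-0.001, 0.003, -1.0]]
wrist_force: [0.1, -0.4, -0.5]
gripper_width: 0.997
2.15 [ 0.423  -0.1673  0.3085] [[-0.3611  0.9325  0.0027]
 [ 0.9325  0.3611 -0.0001]
 [-0.0011  0.0025 -1.    ]] [ 0.1473 -0.4014 -0.5421] 0.9969065445294866
tweezers_mid [{'xy': [256.2, 223.6], 'p': 0.8}]
brick_hole0 [{'xy': [253.5, 205.0], 'p': 0.83}]
top (array([ 0.5071, -0.1369,  0.2066]), np.float64(0.003622359720823396)) [ 0.5056 -0.1375  0.209 ] brick [ 0.5057 -0.1387  0.06  ]
proj hole [255.3488 210.8736] [333.1853 193.318 ] top [245.0235 252.4197]
```

View pics/w1.png

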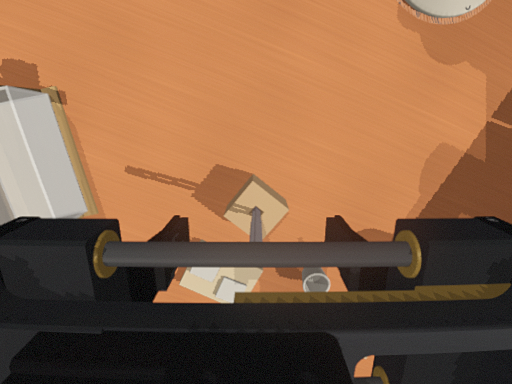

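```bash
python3 -m creep '[[15,41,3,0,0,0,1],[15,41,3,0,0,0,1],[15,42,2,0,0,0,1],[0,0,0,0,0,-9,1],[0,0,0,0,0,-9,1],[0,0,0,0,0,-9,1],[0,0,0,0,0,-9,1],[0,0,0,0,0,-9,1],[0,0,0,0,0,-8.5,1],[0,0,0,0,0,0,1]]'
python3 - <<'E'
from m import *
w=capture("wrist")
X=lambda z:[.506,-.1375,z]
print("cam",ray(w,(0,0))[0],"proj",[proj(w,X(z)) for z in(.06,.209)])
for o in ("tweezers_mid","brick_hole0"): print(o,find_in("wrist",o)[:2])
a=cv2.resize(w["color"][60:240,130:380],None,fx=3,fy=3,interpolation=cv2.INTER_CUBIC);cv2.imwrite("pics/w2.png",a)
E
```

```text
time_s: 3.65
tcp_pos: [0.5207, -0.0843, 0.299]
ee_rot: [[-0.962, 0.273, -0.001], [0.273, 0.962, -0.0], [0.001, -0.0, -1.0]]
wrist_force: [-1.2, 0.4, 0.2]
gripper_width: 1.001
3.65 [ 0.5207 -0.0843  0.299 ] [[-0.9621  0.2727 -0.0007]
 [ 0.2727  0.9621 -0.0001]
 [ 0.0007 -0.0003 -1.    ]] [-1.22    0.3804  0.236 ] 1.0007461096940544
cam [ 0.5023 -0.1524  0.4928] proj [array([256.5266, 125.8412]), array([256.6857, 131.1671])]
tweezers_mid [{'xy': [254.2, 128.0], 'p': 0.45}]
brick_hole0 [{'xy': [257.8, 122.2], 'p': 0.82}]
```

View pics/w2.png

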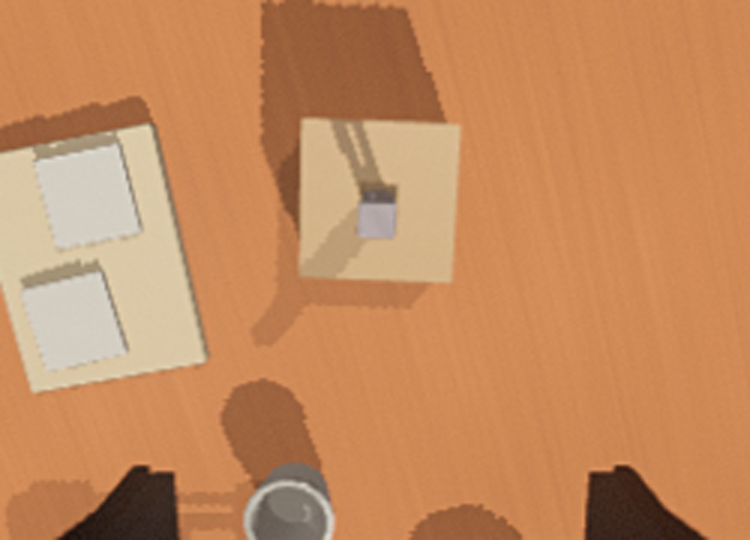

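The wrist crop (crop px) shows the tweezers' top end at (377,220), with its flats aligned with the tool to within 2°. It sits almost upright in the brick slot and agrees with the prediction to 2 px. I'll descend beside the tweezers, slide in along -y and close.

```bash
python3 -m creep '[[0,0,50,0,0,0,1],[0,0,50,0,0,0,1],[0,0,49,0,0,0,1],[0,0,0,0,0,0,1],[0,-20,0,0,0,0,1],[0,-20,0,0,0,0,1],[0,-15,0,0,0,0,1],[0,0,0,0,0,0,1],[0,0,0,0,0,0,0.5],[0,0,0,0,0,0,0.3]]'
python3 -m creep '[[0,0,0,0,0,0,0.25],[0,0,0,0,0,0,0.2],[0,0,0,0,0,0,0.15],[0,0,0,0,0,0,0.1],[0,0,0,0,0,0,0],[0,0,0,0,0,0,0],[0,0,0,0,0,0,0],[0,0,0,0,0,0,0],[0,0,0,0,0,0,0],[0,0,0,0,0,0,0]]'
```

```text
time_s: 5.05
tcp_pos: [0.5065, -0.1358, 0.1504]
ee_rot: [[-0.963, 0.269, 0.0], [0.269, 0.963, 0.0], [-0.0, 0.0, -1.0]]
wrist_force: [1.4, 0.1, 0.7]
gripper_width: 0.851
time_s: 6.3
tcp_pos: [0.5064, -0.1361, 0.1504]
ee_rot: [[-0.963, 0.269, 0.0], [0.269, 0.963, 0.0], [-0.0, 0.0, -1.0]]
wrist_force: [0.2, 0.0, -0.2]
gripper_width: 0.147
```

Opening 0.147 × 87 mm = 12.8 mm, so the tweezers are held by their 13 mm flats. I'll lift and turn to the placing yaw.

```bash
python3 -m creep '[[0,0,-20,0,0,0,0],[0,0,-30,0,0,0,0],[0,0,-50,0,0,0,0],[0,0,-50,0,0,0,0],[0,0,0,0,0,-8.7,0],[0,0,0,0,0,-8.7,0],[0,0,0,0,0,-8.7,0],[0,0,0,0,0,0,0],[0,0,0,0,0,0,0],[0,0,0,0,0,0,0]]'
python3 -m creep '[[-10,40,0,0,0,0,0],[-10,50,0,0,0,0,0],[-10,50,0,0,0,0,0],[-10,50,0,0,0,0,0],[-10,50,0,0,0,0,0],[-10,50,0,0,0,0,0],[0,0,0,0,0,0,0],[0,0,0,-10,0,0,0],[0,0,0,-10,0,0,0],[0,0,0,0,0,0,0]]'
python3 - <<'E'
from m import *
p,R=s["tcp_pos"],s["ee_rot"]
pts=[p+.140*R[:,2],p,p-.06*R[:,2]]
ims=[]
for n in("side","top"):
    c=capture(n);print(n,[np.round(proj(c,q),1) for q in pts],[(o,[(r["xy"],r["p"]) for r in find_in(n,o)[:1]]) for o in("tweezers_mid","jar_mark")])
    x,y=proj(c,pts[0]).astype(int); x=max(0,min(x-75,512-150));y=max(0,min(y-75,384-150))
    print(x,y);ims.append(cv2.resize(c["color"][y:y+150,x:x+150],(400,400),interpolation=cv2.INTER_CUBIC))
cv2.imwrite("pics/p1.png",np.hstack(ims))
E
```

```text
time_s: 7.55
tcp_pos: [0.5062, -0.1361, 0.3003]
ee_rot: [[-0.984, -0.181, -0.0], [-0.181, 0.984, 0.0], [0.0, 0.0, -1.0]]
wrist_force: [-0.2, 0.3, -0.5]
gripper_width: 0.143
time_s: 8.8
tcp_pos: [0.5135, 0.1567, 0.3004]
ee_rot: [[-0.985, -0.165, -0.06], [-0.175, 0.925, 0.337], [0.0, 0.342, -0.94]]
wrist_force: [0.3, -0.5, -0.9]
gripper_width: 0.148
8.8 [0.5135 0.1567 0.3004] [[-0.9845 -0.1645 -0.0602]
 [-0.1752  0.9251  0.3369]
 [ 0.0003  0.3422 -0.9396]] [ 0.3275 -0.4853 -0.9311] 0.1476142827282887
side [array([187. , 230.9]), array([204.1, 122.7]), array([212.5,  68.6])] [('tweezers_mid', [([198.8, 149.1], 0.78)]), ('jar_mark', [([171.1, 300.5], 0.75)])]
112 155
top [array([155.4, 233.1]), array([165. , 228.3]), array([170.3, 225.7])] [('tweezers_mid', []), ('jar_mark', [])]
80 158
```

View pics/p1.png

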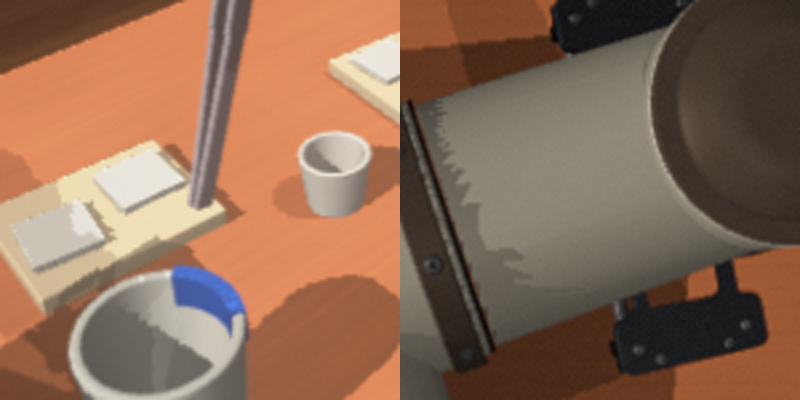

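In the side picture the tip is at about (187,232.6), against a predicted (187,230.9), so the grasp offset is within 2 mm. The top view is blocked by the arm. I'll check the rim estimate against the side ellipse before lowering.

```bash
python3 - <<'E'
from h import *
np.set_printoptions(precision=1,suppress=True)
d=capture("side");a=np.linspace(0,2*np.pi,200)
for ctr in((.500,.2345),(.500,.238),(.503,.2345)):
    P=np.array([proj(d,[ctr[0]+.043*np.cos(t),ctr[1]+.043*np.sin(t),.11]) for t in a])
    print(ctr,P.min(0),P.max(0),"want 138 255.2 / 204.6 307.2","patch edges/mid",[proj(d,[ctr[0]+.040*np.cos(t),ctr[1]+.040*np.sin(t),.11]) for t in np.radians([-79.5-35,-79.5,-79.5+35])])
E
```

```text
(0.5, 0.2345) [141.  253.9] [207.7 304.6] want 138 255.2 / 204.6 307.2 patch edges/mid [array([204.6, 269.6]), array([195.8, 259.2]), array([180.2, 255.4])]
(0.5, 0.238) [138.5 255.1] [205.6 306.3] want 138 255.2 / 204.6 307.2 patch edges/mid [array([202.6, 270.9]), array([193.7, 260.5]), array([178.2, 256.7])]
(0.503, 0.2345) [139.8 252.8] [206.3 303.1] want 138 255.2 / 204.6 307.2 patch edges/mid [array([203.3, 268.4]), array([194.5, 258.1]), array([179. , 254.3])]
```

```bash
python3 -m creep '[[0,-5,10,0,0,0,0],[0,0,20,0,0,0,0],[0,0,20,0,0,0,0],[0,0,20,0,0,0,0],[0,0,20,0,0,0,0],[0,0,20,0,0,0,0],[0,0,20,0,0,0,0],[0,0,15,0,0,0,0],[0,0,5,0,0,0,0],[0,0,0,0,0,0,0]]'
python3 - <<'E'
from m import *
p,R=s["tcp_pos"],s["ee_rot"]; m=np.array([.18,-.984,0]);J=np.array([.5,.2365,0])
t=p+.14*R[:,2]-J; cr=p+.028*R[:,2]-J
print("tip local",t@m,t@[.984,.18,0],t[2],"cross",cr@m,cr@[.984,.18,0],cr[2])
c=capture("side");cv2.imwrite("pics/in1.png",cv2.resize(c["color"][100:360,60:320],(600,600),interpolation=cv2.INTER_CUBIC))
E
```

```text
time_s: 10.4
tcp_pos: [0.5041, 0.2058, 0.1576]
ee_rot: [[-0.983, -0.171, -0.062], [-0.182, 0.924, 0.336], [0.0, 0.342, -0.94]]
wrist_force: [-0.2, 0.5, -0.8]
gripper_width: 0.148
10.4 [0.5041 0.2058 0.1576] [[-0.9832 -0.1714 -0.0624]
 [-0.1823  0.924   0.336 ]
 [ 0.      0.3417 -0.9398]] [-0.2485  0.5342 -0.7746] 0.14750137949626888
tip local -0.016946318547441924 -0.0016094144873373987 0.02605522024396914 cross 0.021341941669020204 -0.001511782174471864 0.1313118621404919
```

View pics/in1.png

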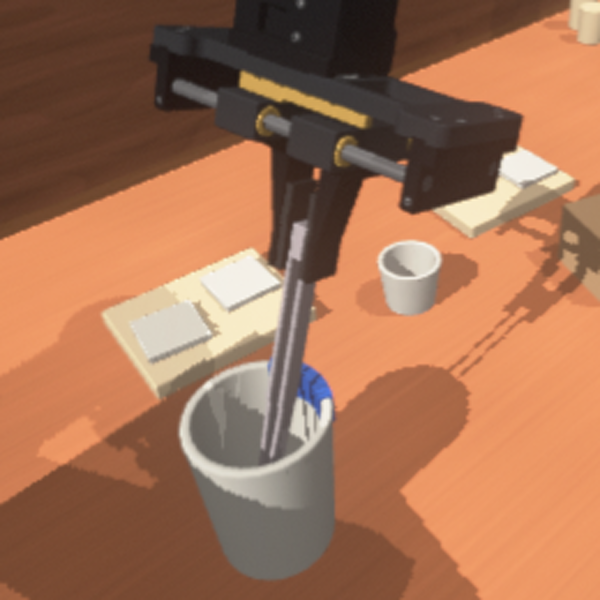

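The tweezers are inside the jar, near the patch and touching nothing. I'll tilt 5° more about the tip and lower to just above the floor.

```bash
python3 -m creep '[[0,-6,0,-2.5,0,0,0],[0,-6,0,-2.5,0,0,0],[0,-1,4,0,0,0,0],[0,-1,4,0,0,0,0],[0,-1,3,0,0,0,0],[0,-1,2,0,0,0,0],[0,0,0,0,0,0,0],[0,0,0,0,0,0,0],[0,0,0,0,0,0,0],[0,0,0,0,0,0,0]]'
python3 - <<'E'
from m import *
p,R=s["tcp_pos"],s["ee_rot"]; m=np.array([.18,-.984,0]);J=np.array([.5,.2365,0])
t=p+.14*R[:,2]-J; cr=p+.028*R[:,2]-J
print("tip local",t@m,t@[.984,.18,0],t[2],"cross",cr@m,cr@[.984,.18,0],cr[2],s["moment"])
E
```

```text
time_s: 11.7
tcp_pos: [0.5058, 0.1966, 0.14]
ee_rot: [[-0.983, -0.165, -0.077], [-0.182, 0.891, 0.416], [-0.0, 0.423, -0.906]]
wrist_force: [0.4, 0.3, -1.2]
gripper_width: 0.145
11.7 [0.5058 0.1966 0.14  ] [[-0.9833 -0.165  -0.0767]
 [-0.182   0.8912  0.4156]
 [-0.0002  0.4226 -0.9063]] [ 0.4272  0.2977 -1.2069] 0.14547620503833963
tip local -0.018899877821295784 -0.0015885215467620103 0.01306868534805275 cross 0.028450777241787288 -0.001511090320816008 0.1145742483319131 [-0.9847 -0.0582  0.0476]
```

```bash
python3 -m creep '[[0,-0.4,0.9,0,0,0,0],[0,0,0,0,0,0,0],[0,-0.4,0.9,0,0,0,0],[0,0,0,0,0,0,0],[0,-0.4,0.9,0,0,0,0],[0,0,0,0,0,0,0],[0,0,0,0,0,0,0],[0,0,0,0,0,0,0],[0,0,0,0,0,0,0],[0,0,0,0,0,0,0]]'
```

```text
time_s: 12.95
tcp_pos: [0.5058, 0.1967, 0.137]
ee_rot: [[-0.983, -0.165, -0.077], [-0.182, 0.891, 0.416], [-0.0, 0.423, -0.906]]
wrist_force: [0.3, 0.6, 0.4]
gripper_width: 0.146
```

```bash
python3 -m creep '[[0,-0.4,0.9,0,0,0,0],[0,0,0,0,0,0,0],[0,0,0,0,0,0,0],[0,0,0,0,0,0,0],[0,0,0,0,0,0,0],[0,0,0,0,0,0,0],[0,0,0,0,0,0,0],[0,0,0,0,0,0,0],[0,0,0,0,0,0,0],[0,0,0,0,0,0,0]]'
python3 -m creep '[[0,-0.4,0.9,0,0,0,0],[0,0,0,0,0,0,0],[0,0,0,0,0,0,0],[0,0,0,0,0,0,0],[0,0,0,0,0,0,0],[0,0,0,0,0,0,0],[0,0,0,0,0,0,0],[0,0,0,0,0,0,0],[0,0,0,0,0,0,0],[0,0,0,0,0,0,0]]'
```

```text
time_s: 14.2
tcp_pos: [0.5061, 0.1967, 0.1366]
ee_rot: [[-0.983, -0.166, -0.076], [-0.182, 0.891, 0.416], [-0.001, 0.423, -0.906]]
wrist_force: [-0.7, -0.0, 5.7]
gripper_width: 0.144
time_s: 15.45
tcp_pos: [0.5063, 0.1967, 0.1364]
ee_rot: [[-0.983, -0.166, -0.075], [-0.183, 0.891, 0.416], [-0.002, 0.423, -0.906]]
wrist_force: [-1.4, -0.2, 8.5]
gripper_width: 0.15
```

Contact is felt at 6–8 N with the tip computed at about 9 mm, which matches the 8 mm floor. I'll relax slightly and open slowly.

```bash
python3 -m creep '[[0,0.4,-0.9,0,0,0,0],[0,0,0,0,0,0,0],[0,0,0,0,0,0,0.16],[0,0,0,0,0,0,0.18],[0,0,0,0,0,0,0.2],[0,0,0,0,0,0,0.25],[0,0,0,0,0,0,0.3],[0,0,0,0,0,0,0.4],[0,0,0,0,0,0,0.5],[0,0,0,0,0,0,0.5]]'
python3 - <<'E'
from m import *
c=capture("side");cv2.imwrite("pics/rel.png",cv2.resize(c["color"][100:360,60:320],(600,600),interpolation=cv2.INTER_CUBIC))
E
```

```text
time_s: 16.7
tcp_pos: [0.5057, 0.1967, 0.136]
ee_rot: [[-0.983, -0.165, -0.077], [-0.182, 0.891, 0.416], [-0.0, 0.423, -0.906]]
wrist_force: [-0.0, 0.3, -0.3]
gripper_width: 0.475
16.7 [0.5057 0.1967 0.136 ] [[-0.9833 -0.165  -0.0768]
 [-0.182   0.8912  0.4156]
 [-0.0001  0.4226 -0.9063]] [-0.0345  0.3277 -0.2737] 0.4752748026834056
```

View pics/rel.png

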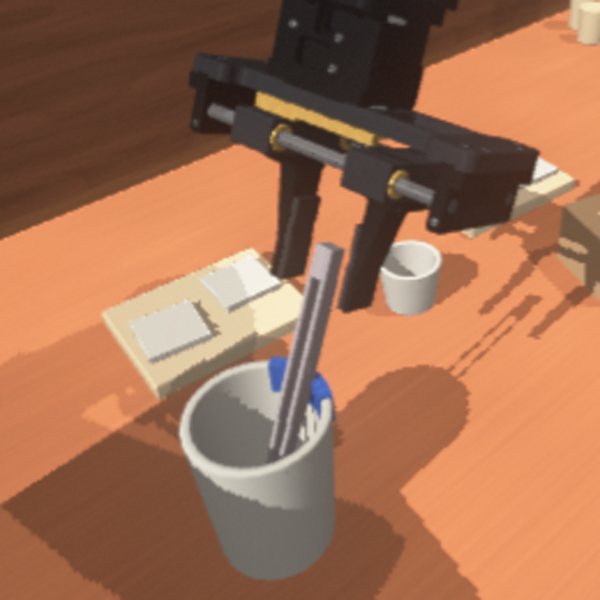

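The tweezers are released and lean across the blue patch, with their top at (328,250) and crossing the rim at about (303,385) in crop px. The crucible is upright. I'll retreat along the axis, then check from above.

```bash
python3 -m creep '[[0,0,-10,0,0,0,0.6],[0,0,-20,0,0,0,0.6],[0,0,-30,0,0,0,0.6],[0,0,-40,0,0,0,0.6],[0,0,-40,0,0,0,0.6],[0,-50,-20,0,0,0,0.6],[0,-60,0,0,0,0,0.6],[0,-60,0,0,0,0,0.6],[0,-60,0,0,0,0,0.6],[0,0,0,0,0,0,0.6]]'
python3 - <<'E'
from m import *
ims=[]
for n,x,y in(("side",115,190),("top",95,180)):
    c=capture(n);print(n,[(o,[(r["xy"],r["p"]) for r in find_in(n,o)[:1]]) for o in("tweezers_cross","jar","jar_mark")])
    ims.append(cv2.resize(c["color"][y:y+120,x:x+120],(400,400),interpolation=cv2.INTER_CUBIC))
cv2.imwrite("pics/fin.png",np.hstack(ims))
E
```

```text
time_s: 18.0
tcp_pos: [0.5552, -0.0781, 0.181]
ee_rot: [[-0.984, -0.158, -0.08], [-0.177, 0.892, 0.416], [0.005, 0.424, -0.906]]
wrist_force: [0.6, 0.4, 1.5]
gripper_width: 0.6
18.0 [ 0.5552 -0.0781  0.181 ] [[-0.9842 -0.1578 -0.0798]
 [-0.1767  0.892   0.4162]
 [ 0.0055  0.4237 -0.9058]] [0.552  0.3584 1.4762] 0.6003257859819404
side [('tweezers_cross', [([191.7, 251.5], 0.67)]), ('jar', [([176.1, 305.1], 0.66)]), ('jar_mark', [([169.1, 300.7], 0.77)])]
top [('tweezers_cross', [([166.8, 231.5], 0.7)]), ('jar', [([146.6, 234.6], 0.71)]), ('jar_mark', [([148.7, 234.7], 0.55)])]
```

View pics/fin.png

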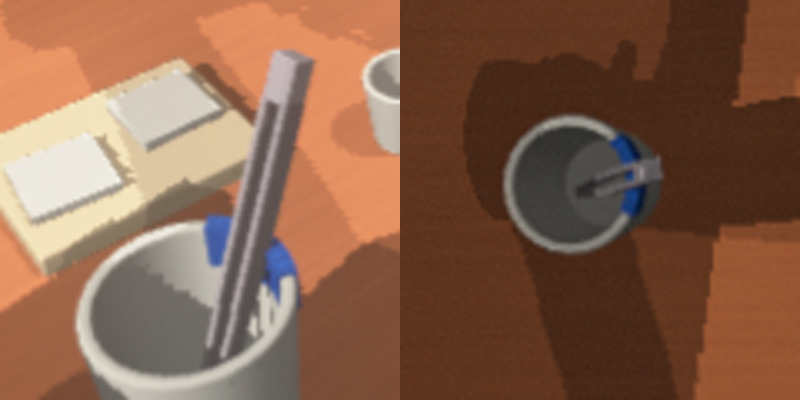

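The top view shows the tweezers crossing the middle of the blue patch, at crop px (635,175) between patch ends (622,140) and (630,210). The tips are inside and the jar stands where it was (rim centre 146.6,234.6, against 147.4,235.2 before).

```bash
python3 -m creep '[[0,0,-10,0,0,0,0.6],[0,0,0,0,0,0,0.6],[0,0,0,0,0,0,0.6],[0,0,0,0,0,0,0.6],[0,0,0,0,0,0,0.6],[0,0,0,0,0,0,0.6],[0,0,0,0,0,0,0.6],[0,0,0,0,0,0,0.6],[0,0,0,0,0,0,0.6],[0,0,0,0,0,0,0.6]]'
python3 -c "
from station import *
capture('side');print(find_in('side','tweezers_cross')[:1]);print(finish_job())"
```

```text
time_s: 19.65
tcp_pos: [0.5567, -0.0789, 0.1928]
ee_rot: [[-0.983, -0.165, -0.077], [-0.182, 0.891, 0.416], [-0.0, 0.423, -0.906]]
wrist_force: [-0.2, -0.1, -0.9]
gripper_width: 0.6
[{'xy': [192.3, 246.5], 'p': 0.84}]
the job is handed in; nothing more can be done
None
```

The tweezers now stand tips down in the tall crucible, leaning against the blue patch, and the job is handed in at about 20 s of the 40 s allowed. `finish_job()` gives no verdict, so success rests on my checks below.

I gripped them by their 13 mm flats and lifted them out of the brick. I lowered them tilted 20°, then 25°, until the wrist felt floor contact at 6–8 N. That put the computed tip height at about 9 mm, against the 8 mm floor. I then opened slowly and backed off.

**Last checks:**
- **Tweezers:** in the side and top pictures they cross the rim near the middle of the patch, with the tips inside.
- **Tall crucible:** it looks upright, and its rim centre moved less than 1 px.
- **Tiles and small crucible:** I saw no movement in the crops I viewed, but I did not measure them.
- **Robot:** the gripper was well clear, and the wrist force was at noise level (0.9 N).

**Disagreements:**
- **Crucible position:** the top and side cameras differed by about 4 mm in y, so I used the mean.
- **`jar_mark`:** the network mostly pointed at the crucible body, so I took the patch from its colour and from the crops instead.
- **Stillness:** the network's crossing point in the side view shifted by 5 px between the last two pictures. I took this as network scatter and did not view that last picture. I did not measure that the tweezers were at rest beyond the idle 1.25 s.

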